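Set the jar holder to a jar with its thumbscrew

TASK

Stand the short squat jar upright on the jar holder, in the vee, and turn the winged thumbscrew clockwise until the jaw has pressed the jar fully home into the vee and the screw will go no further. Then back the screw off a quarter turn so that the jar is free, and finish still gripping the thumbscrew there: do not let go of it. Leave the other jars and things on the table where they are.

Things in the scene. Friction and masses are not known exactly. Their poses are not given: they have to be found in the camera images.
- jar: The short squat honey jar without a label: upright cylinder 56 mm in diameter, 75 mm tall in all, the top 15 mm being the dark lid (54 mm in diameter); 0.15 to 0.26 kg. Origin at the centre of its underside, z up. It starts on the table; the other two jars are taller and labelled.
- holder: Fixed jar holder: plate 100 (x) by 250 (y) by 12 mm. Origin: centre of its underside, on the table. Along its own y: grey gear post at -85 mm (56 x 50 mm, top 78 mm above the table) with the thumbscrew upright on it, sliding jaw, jar's place at +50 mm, white upright 90-degree vee opening to -y (apex at +90 mm, mouth 71 mm wide). Vee and jaw tops are 50 mm above the table.
- nest (a point): Centre of the jar's underside when the jar is pressed fully home in the vee: on the plate's top face, 12 mm above the table, 50 mm along the holder's +y from its origin. Axes as the holder's. A jar set down 4 to 8 mm short of it (towards the holder's -y) clears the vee and jaw and is pushed home by the jaw.
- jaw: White sliding jaw: plate 60 mm wide (holder x), 10 mm thick, 36 mm tall, underside 14 mm above the table. Origin at the foot of its pressing face, which looks to the vee (holder +y). It moves with the thumbscrew, 6 mm towards the vee per radian clockwise. At the start the jar has 12 to 17 mm of play between it and the vee.
- wing (a point): Flat wing (spade) head of the thumbscrew, steel: 40 mm long (own x), 12 mm thick (own y), 32 mm tall, gripped across its thickness from above. Origin: centre of its underside on the screw's upright axis, 92 mm above the table; top at 124 mm. It stays at one height while it turns.
- thumbscrew (a joint): Angle of the thumbscrew, rad, growing clockwise seen from above (jaw towards the vee); 1.2 to 1.9 at the start. At 0 the wing's length lies along the holder's x. With the jar home the jaw meets it at 4.0; from there the screw stiffens steeply (about 0.5 N m at 4.15) to a dead stop at 4.25. Turning takes about 0.07 N m before that; it stays where it is left.
- tall_jar: Bystander: labelled jar, 64 mm in diameter, 105 mm tall; origin at the centre of its underside.
- slim_jar: Bystander: labelled jar, 46 mm in diameter, 100 mm tall; origin at the centre of its underside.
- label_roll: Bystander: paper roll lying flat, 90 mm in diameter, 40 mm tall; origin at the centre of its underside.
- lid_stack: Bystander: three dark jar lids stacked, 68 mm in diameter, 39 mm tall; origin at the centre of its underside.
- scraper: Bystander: a spatula lying on the table at the far left.
- dipstick: Bystander: a round wooden stick, 14 mm thick, about 150 mm long, lying on the table at the near left.

How it is judged (in metres and radians):
On the way, in this order (a step that is already met when the one before it is completed fails the run):
1. the squat jar stands upright in its place between jaw and vee, let go of (horizontal distance between jar and nest below 0.02 m and z of jar in the frame of nest below 0.004 m and angle between jar's own z axis and vertical below 0.08 rad and contact force between the fingers and jar below 0.1 N), for 0.2 s.
2. the thumbscrew, gripped, is seated: the jaw presses the jar fully home in the vee (contact force between jaw and jar above 6 N and horizontal distance between jar and nest below 0.004 m and angle between jar's own z axis and vertical below 0.08 rad and value of joint thumbscrew above 3.85 rad and contact force between the fingers and thumbscrew above 0.5 N), for 0.1 s.
At the end, for the whole second after the job is handed in: Thumbscrew, after seating, 1.57 +/- 0.4 rad back from where the jaw meets the jar (4.0), still (under 0.1 rad/s), gripped with over 1 N; jar upright (0.1 rad) on the plate within 12 mm of the nest, free of jaw (under 0.5 N) and fingers (under 0.2 N) (value of joint thumbscrew between 2.03 and 2.83 rad and velocity of joint thumbscrew between -0.1 and 0.1 rad/s and contact force between the fingers and thumbscrew above 1 N and horizontal distance between jar and nest below 0.012 m and z of jar in the frame of nest below 0.005 m and angle between jar's own z axis and vertical below 0.1 rad and contact force between jaw and jar below 0.5 N and contact force between the fingers and jar below 0.2 N); the arm keeps its last pose, push and grip.
It fails at once if another thing on the table was moved by more than 30 mm or tipped (distance of any of tall_jar, slim_jar, label_roll, lid_stack, scraper, dipstick from where it was at the start of the episode above 0.03 m or angle between any of tall_jar, slim_jar's own z axis and vertical above 0.5 rad).
It also fails if it takes over 70 s, if anything falls off the work surface, if the arm or the gripper's body presses on something with over 40 N, if the wrist force passes 120 N, or if a joint passes its speed limit or range.

ROBOT

A 6-joint arm with a two-finger parallel gripper is mounted at the origin on the work surface. World frame = base frame: x ahead of the robot, y to its left, z up, the work surface at z = 0. Lengths are in m, angles in degrees, forces in N, time in s.
With the tool pointing down it reaches from about 0.375 to 0.9 m from the base axis. Payload 3.1 kg.
Tool frame: the origin (TCP) lies at the very end of the fingers, on their centre line; the grasp point (between the pads) lies 19 mm behind it (bot.tcp_to_grasp is the distance from the TCP to the grasp point, in m); z points along the fingers, y is the direction in which the jaws open and shut (so a half turn about z gives the same grasp; the last joint's range is limited). The gripper opens to 87 mm and grips with 3 to 60 N. Pads are 19 mm wide; open, the fingers measure 117 mm over their backs; the gripper's body (75 mm by 190 mm) begins 51 mm behind the grasp point.
Start: joints at [-78.581, 30.224, 82.088, -0, 67.689, -10.227], TCP at [0.231, -0.581, 0.186] pointing down, gripper open.
Joint ranges: [-176.69, 176.69], [-43.24, 126.21], [12.49, 139.97], [-82, 262], [0, 151.66], [-163.58, 163.58]. Speed limits (degrees/s): [159.86, 159.86, 180, 180, 180, 180].

INTERFACE

Orientations are given as a 3x3 rotation matrix whose columns are the frame's x, y, z axes.
In Python, from rig import telemetry, eyes, order, bot gives the robot as it stands. The module is installed in compiled form; this text tells all that it offers.
- The arm moves only by the tool servo_tool, never from a script. Its argument "targets" is a list of rows, each a list of 2 entries, a list of its own where there are three numbers: the shift along the tool's x, y, z in m, then the turn, a rotation vector about the tool's x, y, z in rad. In form: [[[tx, ty, tz], [wx, wy, wz]], ...]. A call has 1 to 12 rows; each row is the pose to reach, as a shift and turn from the pose commanded when the call began, along the tool's axes at that moment; what a row does not reach only later rows make up. A row lasts 1/8 s, in which the tool goes at most 62.5 mm and 10.7 degrees, less where a joint would pass 70% of its speed; a pose out of reach is approached as far as the arm can. A call with a gripper value outside its range is refused whole. "gripper" is the finger opening in m, from 0 to 0.087, set as the call begins (left out, the last holds). The fingers move at their own pace and stop on an object; the grip force is fixed at half the most. Time passes only in rows, so rows that repeat a pose let the fingers close. It gives the time, the measured TCP pose, the force and the opening at its end, in the units of the state.
- telemetry.read_state(): the state, without advancing time (a new reading comes with each control period).
- eyes.capture(name): name is "scene" or "side" or "wrist"; returns a dict with "pixels" (400x640x3 uint8, blue, green, red), "intrinsics" (3x3 intrinsics, pixels), "extrinsics" (4x4, takes a point from camera to world coordinates); the wrist camera has in their place "T_tool_cam" (4x4, takes a point from camera to tool coordinates, whose origin is the TCP and whose axes are the flange's). Camera axes: x right, y down, z forward; pixel columns grow to the right and rows downward; lengths in m; the calibration is good to about 2 mm. The wrist camera is an equidistant fisheye: a pixel r from the principal point sees the ray r / f radians off the axis. A picture is of the moment at which its call begins: read the wrist's pose just before it. There is no depth.
- order.hand_in(): hands the job in, once; it reports no verdict.
The state is a dict: "time_s": time; "joint_positions": joint angles; "qvel": joint speeds; "tau": joint torques, N m; "position": TCP position; "tcp_rot": TCP orientation; "force": force on the tool from outside, world axes, zero at the start; "moment": the same for the moment, N m; "opening": opening from 0.0 (shut) to 1.0 (fully open).
Only numpy, scipy, OpenCV 4.12 (cv2) and the standard library are available. Lean on these libraries where they do the work, as an engineer would, in place of code of your own. Each camera call takes 0.05 s, during which the arm holds its last target. There are 200 camera calls.

## Working session

There is one attempt and no reset: what is moved stays moved. The work goes in short steps, Python scripts to look and compute and a tool call to move; the robot and the scene stay as the last step left them, time stands still between calls to the robot, and variables do not carry over. Pictures are saved under pics/ and viewed, about 8 in all and at most 12, crops included, and the job is handed in when it is done.

Besides the shell and the picture viewer there is one more tool, called after "Request:" by a JSON object that holds its "method" and its "body", one argument or row to a line. servo_tool: Moves the arm, as the interface text tells. Its arguments: {"type":"object","properties":{"targets":{"type":"array","items":{"type":"array"}},"gripper":{"type":"number"}},"required":["targets"]}

```bash
mkdir -p pics; cat > h.py <<'E'
import numpy as np, cv2
from rig import telemetry, eyes, order, bot
def snap(cam,name):
    s=telemetry.read_state(); c=eyes.capture(cam); cv2.imwrite(f'pics/{name}.png',c['pixels'])
    np.savez(f'pics/{name}.npz',p=s['position'],R=s['tcp_rot'],**{k:v for k,v in c.items()}); return s,c
def ray(name,u,v):
    d=np.load(f'pics/{name}.npz'); K=d['intrinsics']; x=(u-K[0,2])/K[0,0]; y=(v-K[1,2])/K[1,1]
    if 'extrinsics' in d: T=d['extrinsics']; r=np.array([x,y,1.])
    else:
        B=np.eye(4);B[:3,:3]=d['R'];B[:3,3]=d['p'];T=B@d['T_tool_cam']
        t=np.hypot(x,y); r=np.array([x/t*np.sin(t),y/t*np.sin(t),np.cos(t)]) if t>0 else np.array([0,0,1.])
    return T[:3,3],T[:3,:3]@r
def at(name,u,v,z):
    o,r=ray(name,u,v); return o+r*(z-o[2])/r[2]
def proj(name,P):
    d=np.load(f'pics/{name}.npz'); K=d['intrinsics']
    if 'extrinsics' in d: T=d['extrinsics']
    else:
        B=np.eye(4);B[:3,:3]=d['R'];B[:3,3]=d['p'];T=B@d['T_tool_cam']
    q=(np.asarray(P)-T[:3,3])@T[:3,:3]
    if 'extrinsics' in d: a=q[...,:2]/q[...,2:]
    else:
        n=np.linalg.norm(q[...,:2],axis=-1,keepdims=True); a=q[...,:2]/n*np.arctan2(n,q[...,2:])
    return a*[K[0,0],K[1,1]]+K[:2,2]
E
python3 - <<'E'
from h import *
for c in ['scene','side','wrist']:
    s,k=snap(c,c+'0')
    print(c,k['intrinsics'].round(1).tolist(), k.get('extrinsics',k.get('T_tool_cam')).round(3).tolist())
print(s)
E
```

```text
scene [[497.7, 0.0, 322.0], [0.0, 497.7, 195.4], [0.0, 0.0, 1.0]] [[-0.622, 0.625, -0.471, 1.159], [0.782, 0.511, -0.356, 0.55], [0.017, -0.59, -0.807, 1.194], [0.0, 0.0, 0.0, 1.0]]
side [[486.9, 0.0, 314.4], [0.0, 486.9, 201.6], [0.0, 0.0, 1.0]] [[-0.713, -0.363, 0.599, -0.317], [-0.701, 0.37, -0.61, 0.884], [-0.001, -0.855, -0.519, 0.793], [0.0, 0.0, 0.0, 1.0]]
wrist [[309.7, 0.0, 314.2], [0.0, 309.7, 198.7], [0.0, 0.0, 1.0]] [[-0.001, -0.97, -0.245, 0.066], [1.0, -0.001, 0.0, -0.0], [-0.0, -0.245, 0.97, -0.198], [0.0, 0.0, 0.0, 1.0]]
{'time_s': 0.1, 'joint_positions': array([-7.85804329e+01,  3.02754005e+01,  8.21477847e+01, -2.07601602e-03,
        6.76887731e+01, -1.02253680e+01]), 'qvel': array([-0.02096924, -0.05651262, -0.16720315,  0.00662866,  0.02547349,
        0.08071821]), 'tau': array([-1.10897785e-03, -4.40985417e+01, -1.77151233e+01,  6.35217852e-02,
        5.33868000e-02, -4.18219111e-05]), 'position': array([ 0.2304255 , -0.58020173,  0.18555766]), 'tcp_rot': array([[ 9.29482472e-01,  3.68866042e-01, -4.19741160e-04],
       [ 3.68866148e-01, -9.29480566e-01,  1.90871797e-03],
       [ 3.13919994e-04, -1.92894821e-03, -9.99998090e-01]]), 'force': array([0.36338083, 0.60078402, 0.43833534]), 'moment': array([-0.05459368,  0.00585911,  0.03786359]), 'opening': 1.0036369986135676}
```

View pics/scene0.png

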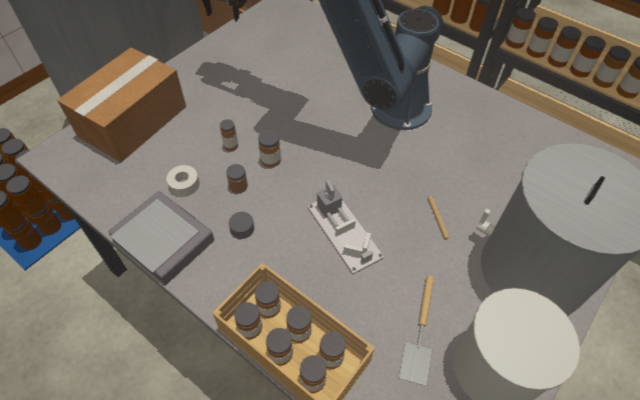

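View pics/side0.png

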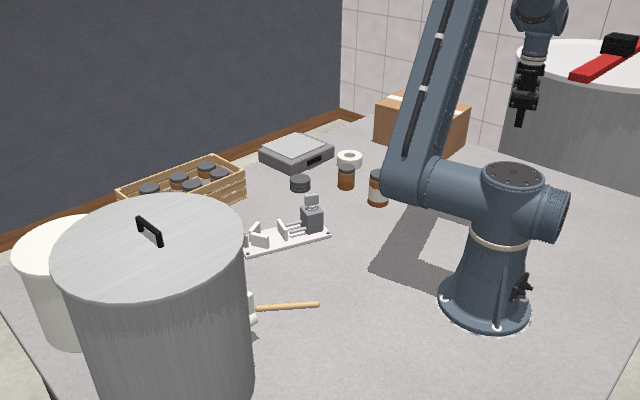

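The scene view shows the squat jar at (236,178), the slim and tall jars at (229,135) and (269,148), and the lid stack at (241,225). The holder runs from its post at (330,200) to its vee at (360,248). I'll enlarge this area.

```bash
python3 - <<'E'
from h import *
a=cv2.imread('pics/scene0.png'); 
l=cv2.resize(a[150:250,210:260],None,fx=6,fy=6,interpolation=cv2.INTER_CUBIC)
r=cv2.resize(a[175:275,300:390],None,fx=5.5,fy=6,interpolation=cv2.INTER_CUBIC)
cv2.imwrite('pics/c1.png',np.hstack([l,r])); print(l.shape,r.shape)
E
```

```text
(600, 300, 3) (600, 495, 3)
```

View pics/c1.png

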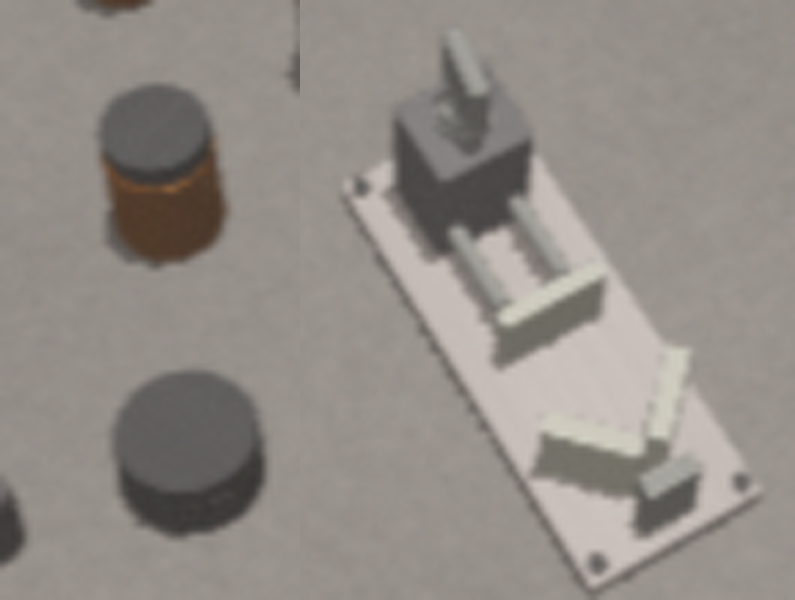

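```bash
python3 - <<'E'
from h import *
f=lambda u,v,z:at('scene0',u,v,z).round(4)
print('jar',f(235.8,171.3,.075)); print('lids',f(210+188/6,150+430/6,.039),'tall',f(269,136,.105),'slim',f(228,124,.1))
A,B,C=f(308.2,206.7,.012),f(353.6,271.7,.012),f(384,256.7,.012)
print(A,B,C,np.linalg.norm(A-B),np.linalg.norm(B-C))
y=(B-A);y/=np.linalg.norm(y);c=(A+C)/2;print('holder',c,'y',y,np.degrees(np.arctan2(y[1],y[0])),'nest',c+.05*y,'wing',c-.085*y)
w1,w2=f(327.6,180.3,.124),f(333.6,190,.124);print('wing',w1,w2,(w1+w2)/2,np.degrees(np.arctan2(*(w2-w1)[1::-1])))
E
```

```text
jar [ 0.5961 -0.1899  0.075 ]
lids [ 0.6965 -0.0768  0.039 ] tall [ 0.4526 -0.1885  0.105 ] slim [ 0.4914 -0.3207  0.1   ]
[0.5266 0.0222 0.012 ] [0.6127 0.2487 0.012 ] [0.5244 0.2859 0.012 ] 0.24231273181572613 0.09581612599140088
holder [0.5255  0.15405 0.012  ] y [0.35532594 0.93474246 0.        ] 69.186577991842 nest [0.5432663  0.20078712 0.012     ] wing [0.49529729 0.07459689 0.012     ]
wing [0.4854 0.0575 0.124 ] [0.5012 0.0903 0.124 ] [0.4933 0.0739 0.124 ] 64.2795428683416
```

```bash
cat >> h.py <<'E'
from scipy.spatial.transform import Rotation as Ro
def go(p,yaw):
    "shift/turn from now to tool-down pose with tool y axis at world yaw (deg)"
    s=telemetry.read_state(); a=np.radians(yaw); y=np.array([np.cos(a),np.sin(a),0]); z=np.array([0,0,-1.])
    Rt=np.c_[np.cross(y,z),y,z]; R=s['tcp_rot']
    print('from',s['position'].round(4),'t',s['time_s'],'shift',(R.T@(np.array(p)-s['position'])).round(4).tolist(),'turn',Ro.from_matrix(R.T@Rt).as_rotvec().round(3).tolist())
E
python3 -c "
from h import *
go([.596,-.19,.18],-21.5)"
```

```text
from [ 0.2305 -0.5803  0.1857] t 0.15 shift [0.4837, -0.2279, 0.0062] turn [-0.001, -0.001, -0.818]
```

Request:
{"method": "servo_tool", "body": {
  "targets": [
    [[0.4837,-0.2279,0.006],[0,0,-0.818]],
    [[0.4837,-0.2279,0.006],[0,0,-0.818]],
    [[0.4837,-0.2279,0.006],[0,0,-0.818]],
    [[0.4837,-0.2279,0.006],[0,0,-0.818]],
    [[0.4837,-0.2279,0.006],[0,0,-0.818]],
    [[0.4837,-0.2279,0.006],[0,0,-0.818]],
    [[0.4837,-0.2279,0.006],[0,0,-0.818]],
    [[0.4837,-0.2279,0.006],[0,0,-0.818]],
    [[0.4837,-0.2279,0.006],[0,0,-0.818]],
    [[0.4837,-0.2279,0.006],[0,0,-0.818]],
    [[0.4837,-0.2279,0.006],[0,0,-0.818]],
    [[0.4837,-0.2279,0.006],[0,0,-0.818]]
  ],
  "gripper": 0.087
}}

```text
time_s: 1.65
position: [0.5951, -0.1918, 0.1803]
tcp_rot: [[0.368, 0.93, -0.001], [0.93, -0.368, -0.0], [-0.0, -0.001, -1.0]]
force: [-0.2, -0.6, -0.3]
opening: 1.0
```

```bash
python3 -c "
from h import *
s,c=snap('wrist','w1');print(s['position'],s['joint_positions'].round(1))
print(proj('w1',[[.596,-.19,.075]]))"
```

```text
[ 0.59512443 -0.19178443  0.18033212] [-28.1  30.6  82.4  -0.   67.   -6.5]
[[314.78718925 187.18939221]]
```

View pics/w1.png

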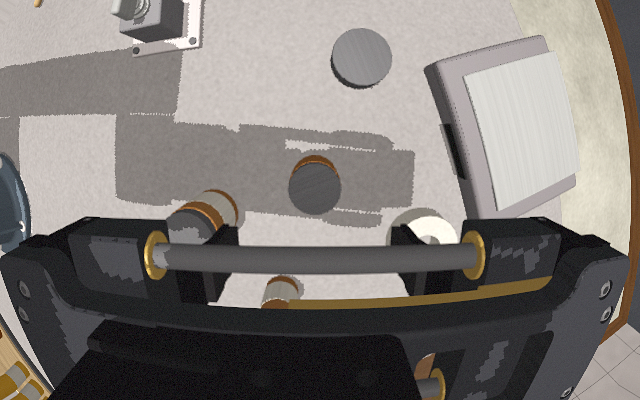

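The wrist view shows the lid centred at about (315,188), against a prediction of (315,187), so the jar estimate holds. I'll go down and grasp it.

```bash
python3 -c "
from h import *
go([.596,-.19,.045],-21.5)"
```

```text
from [ 0.5952 -0.1918  0.1804] t 1.7 shift [0.002, 0.0001, 0.1354] turn [-0.0, 0.0, -0.002]
```

Request:
{"method": "servo_tool", "body": {
  "targets": [
    [[0.002,0,0.03],[0,0,0]],
    [[0.002,0,0.07],[0,0,0]],
    [[0.002,0,0.11],[0,0,0]],
    [[0.002,0,0.135],[0,0,0]],
    [[0.002,0,0.135],[0,0,0]],
    [[0.002,0,0.135],[0,0,0]]
  ]
}}

```text
time_s: 2.45
position: [0.5974, -0.1899, 0.0465]
tcp_rot: [[0.367, 0.93, 0.002], [0.93, -0.367, -0.001], [-0.0, 0.002, -1.0]]
force: [0.5, 0.0, 0.6]
opening: 1.004
```

Request:
{"method": "servo_tool", "body": {
  "targets": [
    [[0,0,0],[0,0,0]],
    [[0,0,0],[0,0,0]],
    [[0,0,0],[0,0,0]],
    [[0,0,0],[0,0,0]],
    [[0,0,0],[0,0,0]],
    [[0,0,0],[0,0,0]],
    [[0,0,0],[0,0,0]],
    [[0,0,0],[0,0,0]]
  ],
  "gripper": 0.03
}}

```text
time_s: 3.45
position: [0.5968, -0.1888, 0.0454]
tcp_rot: [[0.366, 0.931, -0.0], [0.931, -0.366, 0.0], [0.0, -0.0, -1.0]]
force: [-1.1, -0.8, 0.1]
opening: 0.351
```

Request:
{"method": "servo_tool", "body": {
  "targets": [
    [[0,0,-0.03],[0,0,0]],
    [[0,0,-0.07],[0,0,0]],
    [[0,0,-0.11],[0,0,0]],
    [[0,0,-0.14],[0,0,0]],
    [[0,0,-0.14],[0,0,0]],
    [[0,0,-0.14],[0,0,0]]
  ]
}}

```text
time_s: 4.2
position: [0.596, -0.1883, 0.1844]
tcp_rot: [[0.366, 0.93, -0.002], [0.931, -0.366, 0.001], [0.0, -0.002, -1.0]]
force: [-0.3, -0.1, -0.5]
opening: 0.341
```

The opening closed to about 30 mm, so the grasp looks like a miss. I'll check.

```bash
python3 -c "
from h import *
s,c=snap('wrist','w2');print(s['position'],s['opening'])
snap('scene','s2')
a=cv2.imread('pics/s2.png')[100:260,180:320]
cv2.imwrite('pics/c2.png',np.hstack([cv2.resize(c['pixels'][100:320,120:520],(400,220)),cv2.resize(a,(193,220))]))"
```

```text
[ 0.59597716 -0.18833259  0.18439007] 0.34114528780529396
```

View pics/c2.png

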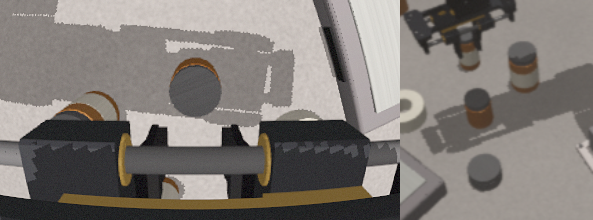

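```bash
python3 -c "
from h import *
P=[[.596,-.188,.184],[.596,-.19,.075],[0,0,0],[.4526,-.1885,.105],[.496,.074,.078]]
s=telemetry.read_state()
print(proj('s2',P).round(0).tolist(),proj('w2',P).round(0).tolist(),s['joint_positions'].round(2).tolist())
print([at('w2',*q).round(3).tolist() for q in [(315,190,.075)]])
d=np.load('pics/w2.npz');print(d['T_tool_cam'],d['p'],bot.tcp_to_grasp,[x for x in dir(bot) if x[0]!='_'])
"
cat > /dev/null; python3 - <<'E'
import cv2
a=cv2.imread('pics/s2.png');cv2.imwrite('pics/c3.png',cv2.resize(a[0:260,120:440],(800,650))[:600])
E
```

```text
[[231.0, 146.0], [236.0, 171.0], [401.0, 108.0], [269.0, 136.0], [329.0, 196.0]] [[315.0, 222.0], [315.0, 190.0], [4.0, 205.0], [185.0, 245.0], [144.0, 8.0]] [-27.77, 30.47, 82.12, -0.0, 67.62, -6.28]
[[0.596, -0.19, 0.075]]
[[-8.47847944e-04 -9.69535670e-01 -2.44948701e-01  6.67998972e-02]
 [ 9.99999606e-01 -8.86499839e-04  4.75430399e-05 -3.58584789e-04]
 [-2.63241657e-04 -2.44948564e-01  9.69536039e-01 -1.98000049e-01]
 [ 0.00000000e+00  0.00000000e+00  0.00000000e+00  1.00000000e+00]] [ 0.59597716 -0.18833259  0.18439007] 0.0187 ['PlanningError', 'tcp_to_grasp']
```

View pics/c3.png

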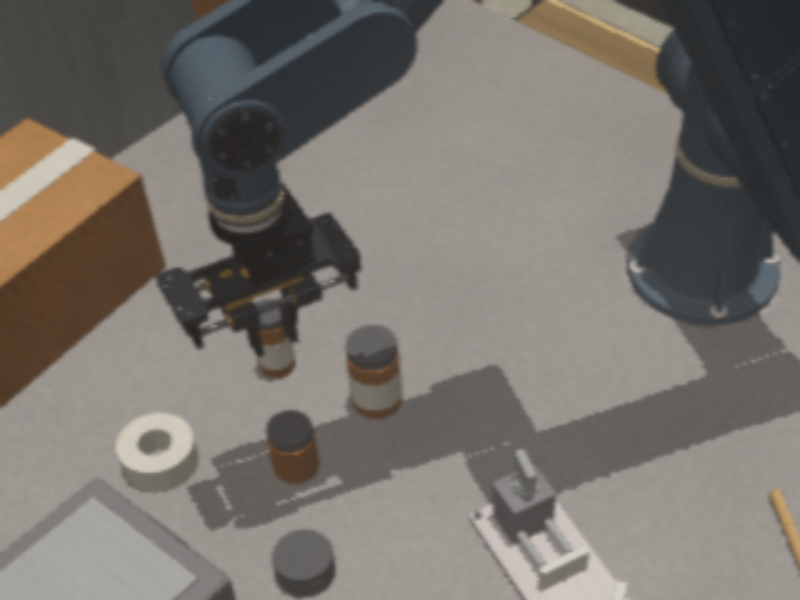

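The arm closed over the jar without touching it: the jar hasn't moved, and the fingertips in the scene view sit about 8 px above the projected TCP. I'll overlay projections to find the error.

```bash
python3 - <<'E'
from h import *
d=np.load('pics/w2.npz');p,R=d['p'],d['R']
out=[]
for n,(x0,y0,w,h,k) in {'w2':(230,130,170,150,2.9),'s2':(190,90,85,100,4.4)}.items():
    a=cv2.imread(f'pics/{n}.png')[y0:y0+h,x0:x0+w]; a=cv2.resize(a,None,fx=k,fy=k,interpolation=cv2.INTER_CUBIC)
    for sgn in(-1,1):
        for z,c in((0,(0,0,255)),(-.02,(0,255,255)),(-.04,(0,255,0))):
            q=(proj(n,p+R@[0,sgn*.015,z])-[x0,y0]+.5)*k; cv2.circle(a,tuple(int(i) for i in q),3,c,-1)
    out.append(a[:430])
cv2.imwrite('pics/c4.png',np.hstack([cv2.copyMakeBorder(o,0,440-o.shape[0],0,0,cv2.BORDER_CONSTANT)for o in out])[:, :800*2])
# lid width by darkness
for n,v in(('w1',189),('w2',190)):
    g=cv2.imread(f'pics/{n}.png').astype(int)[v,270:360]; print(n,g.sum(1)//3)
E
```

```text
w1 [133 129 125 129 128 129 130 132 137 138 139 134 130 129 131 136 130 122
  94  84  83  86  88  84  87  88  86  83  86  80  90  83  81  86  87  89
  86  90  89  89  92  89  89  89  86  89  82  87  89  87  86  85  86  88
  86  86  84  82  84  88  87  86  84  82  87  86  88  87  84  85  86 104
 134 128 126 134 131 129 127 126 128 126 130 127 133 132 130 127 131 131]
w2 [136 135 128 125 129 134 129 134 132 136 136 135 131 131 128 130 131 131
 123  86  86  82  81  83  81  88  86  86  89  82  87  86  87  81  81  81
  82  79  84  86  81  89  88  87  89  89  88  87  87  87  87  86  92  79
  89  84  85  88  86  86  84  85  85  92  86  84  87  83  82  89  96 108
 130 127 129 132 135 131 124 126 129 128 129 129 130 134 133 128 129 131]
```

View pics/c4.png

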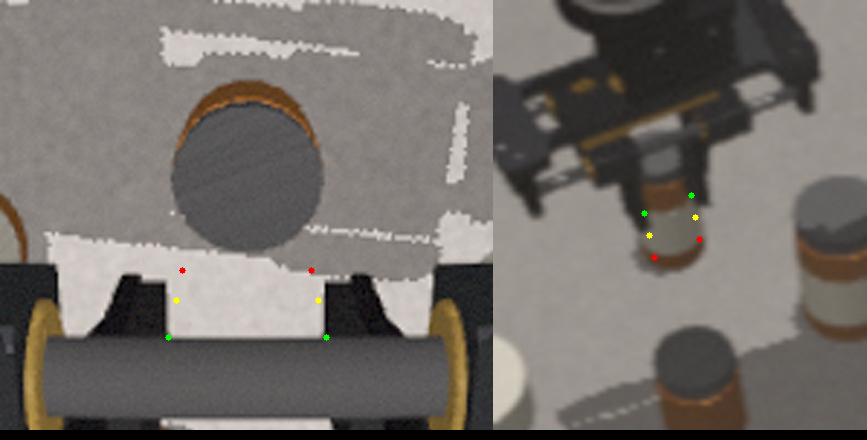

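The overlay shows the jar undisturbed under the gripper. The real fingertips end about 25–30 mm short of the reported TCP, so they closed just above the lid. I'll regrasp about 30 mm lower, which is safe around the jar either way.

Request:
{"method": "servo_tool", "body": {
  "targets": [
    [[0,0,0],[0,0,0]],
    [[0,0,0],[0,0,0]],
    [[0,0,0],[0,0,0]],
    [[0,0,0],[0,0,0]],
    [[0,0,0.03],[0,0,0]],
    [[0,0,0.06],[0,0,0]],
    [[0,0,0.09],[0,0,0]],
    [[0,0,0.11],[0,0,0]],
    [[0,0,0.13],[0,0,0]],
    [[0,0,0.15],[0,0,0]],
    [[0,0,0.168],[0,0,0]],
    [[0,0,0.168],[0,0,0]]
  ],
  "gripper": 0.087
}}

```text
time_s: 5.8
position: [0.5957, -0.1882, 0.016]
tcp_rot: [[0.366, 0.931, -0.003], [0.931, -0.366, 0.001], [0.0, -0.003, -1.0]]
force: [-0.3, 0.1, 0.4]
opening: 0.996
```

Request:
{"method": "servo_tool", "body": {
  "targets": [
    [[0,0,0],[0,0,0]],
    [[0,0,0],[0,0,0]],
    [[0,0,0],[0,0,0]],
    [[0,0,0],[0,0,0]],
    [[0,0,0],[0,0,0]],
    [[0,0,0],[0,0,0]]
  ],
  "gripper": 0.03
}}

```text
time_s: 6.55
position: [0.5969, -0.1888, 0.0179]
tcp_rot: [[0.366, 0.931, 0.0], [0.931, -0.366, -0.0], [-0.0, 0.0, -1.0]]
force: [-1.0, -0.0, 3.7]
opening: 0.628
```

Request:
{"method": "servo_tool", "body": {
  "targets": [
    [[0,0,-0.02],[0,0,0]],
    [[0,0,-0.05],[0,0,0]],
    [[0,0,-0.09],[0,0,0]],
    [[0,0,-0.12],[0,0,0]],
    [[0,0,-0.12],[0,0,0]],
    [[0,0,-0.12],[0,0,0]]
  ]
}}

```text
time_s: 7.3
position: [0.5956, -0.1882, 0.1357]
tcp_rot: [[0.366, 0.93, -0.003], [0.93, -0.366, 0.001], [0.0, -0.003, -1.0]]
force: [0.3, 0.1, -3.3]
opening: 0.626
```

```bash
python3 - <<'E'
from h import *
s,_=snap('wrist','w3'); snap('side','d3'); snap('scene','s3'); print(s['position'],s['force'],s['opening'])
p,R=s['position'],s['tcp_rot']; out=[]
for n in('w3','s3','d3'):
    c=proj(n,p+R@[0,0,-.03]); x0,y0=int(c[0]-40),int(c[1]-40)
    if n=='w3': x0-=30;y0-=20
    w=140 if n=='w3' else 80; k=270/w
    a=cv2.imread(f'pics/{n}.png')[y0:y0+w,x0:x0+w]; a=cv2.resize(a,None,fx=k,fy=k,interpolation=cv2.INTER_CUBIC)
    for z,c in((0,(0,0,255)),(-.03,(0,255,255)),(-.05,(0,255,0))):
            q=(proj(n,p+R@[0,0,z])-[x0,y0]+.5)*k; cv2.circle(a,tuple(int(i) for i in q),2,c,-1)
    print(n,x0,y0,k,a.shape); out.append(cv2.resize(a,(266,266)))
cv2.imwrite('pics/c5.png',np.hstack(out))
E
```

```text
[ 0.59558077 -0.18815703  0.13574779] [ 0.27010237  0.11586273 -3.2775091 ] 0.6263982665740533
w3 244 179 1.9285714285714286 (270, 270, 3)
s3 192 110 3.375 (270, 270, 3)
d3 306 100 3.375 (270, 270, 3)
```

View pics/c5.png

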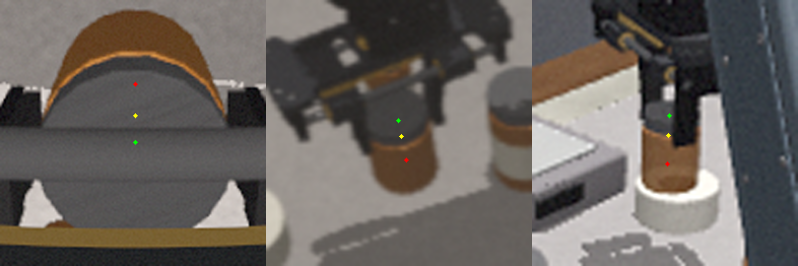

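The jar is gripped just below its lid and lifted; the side view shows the fingertips near (685,145), about 27 mm behind the reported TCP. I'll carry it to a hover over the nest and locate the vee with the wrist camera.

```bash
python3 - <<'E'
from h import *
s=telemetry.read_state();p,R=s['position'],s['tcp_rot']
print('jar in tool',R.T@(at('w3',315,254,.193)-p)); go([.5411,.1952,.18],-21.5)
E
```

```text
jar in tool [ 2.91154663e-03 -2.89981335e-06 -5.76667834e-02]
from [ 0.5955 -0.1881  0.1353] t 7.45 shift [0.3368, -0.1912, -0.0438] turn [-0.004, -0.0, 0.0]
```

Request:
{"method": "servo_tool", "body": {
  "targets": [
    [[0,0,-0.03],[0,0,0]],
    [[0.042,-0.024,-0.044],[0,0,0]],
    [[0.084,-0.048,-0.044],[0,0,0]],
    [[0.126,-0.072,-0.044],[0,0,0]],
    [[0.168,-0.096,-0.044],[0,0,0]],
    [[0.21,-0.12,-0.044],[0,0,0]],
    [[0.252,-0.144,-0.044],[0,0,0]],
    [[0.294,-0.168,-0.044],[0,0,0]],
    [[0.337,-0.191,-0.044],[0,0,0]],
    [[0.337,-0.191,-0.044],[0,0,0]],
    [[0.337,-0.191,-0.044],[0,0,0]],
    [[0.337,-0.191,-0.044],[0,0,0]]
  ]
}}

```text
time_s: 8.95
position: [0.5426, 0.1935, 0.1809]
tcp_rot: [[0.368, 0.93, -0.001], [0.93, -0.368, -0.0], [-0.001, -0.001, -1.0]]
force: [-1.3, -0.4, -2.1]
opening: 0.627
```

```bash
python3 - <<'E'
from h import *
s,c=snap('wrist','w4'); print(s['position'],s['force'],s['opening'],s['joint_positions'].round(1))
a=c['pixels'][40:320,170:470]; cv2.imwrite('pics/c6.png',cv2.resize(a,None,fx=2.1,fy=2.1,interpolation=cv2.INTER_CUBIC))
E
```

```text
[0.54261133 0.19350541 0.18094886] [-1.25736016 -0.36439064 -2.05392451] 0.626858424116235 [ 8.5 26.8 89.6 -0.  63.7 30.1]
```

View pics/c6.png

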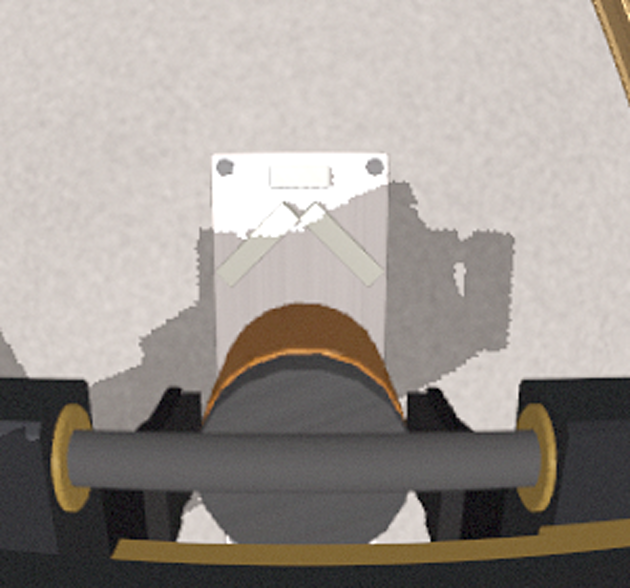

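The wrist view shows the plate's far corners at crop (211,154) and (387,154), and the vee mouth's inner ends at (231,287) and (370,287), square with the image.

```bash
python3 - <<'E'
from h import *
f=lambda x,y,z:at('w4',170+x/2.1-.25,40+y/2.1-.25,z)
L,Rr=f(211,154,.012),f(387,154,.012); d=Rr-L; print('width',np.linalg.norm(d)); 
ang=np.degrees(np.arctan2(d[1],d[0]));x=d/np.linalg.norm(d);y=np.array([-x[1],x[0],0])
m=(L+Rr)/2; print('x ang',ang,'nest by corners',m-.075*y)
a,b=f(231,287,.05),f(370,287,.05); v=(a+b)/2; print('mouth',np.linalg.norm(a-b),np.degrees(np.arctan2(*(b-a)[1::-1])),'nest by vee',v-.0045*y, (b-a).round(4))
print('wing', m-.075*y-.135*y)
s=telemetry.read_state();n=(m-.075*y)
R=s['tcp_rot'];print('tool yaw',np.degrees(np.arctan2(R[1,1],R[0,1])))
g=n-.006*y-R@[.003,0,0];g[2]=.032; print(g); go(g,ang)
E
```

```text
width 0.09865375028505927
x ang -21.698134485582944 nest by corners [0.54086833 0.19728569 0.012     ]
mouth 0.07160897268639631 -21.634360049006304 nest by vee [0.54226917 0.19784989 0.05      ] [ 0.0666 -0.0264  0.    ]
wing [0.4909566  0.07185117 0.012     ]
tool yaw -21.58958287140491
[0.53754617 0.18892129 0.032     ]
from [0.5427 0.1935 0.1811] t 9.0 shift [-0.0061, -0.0031, 0.1491] turn [-0.0, 0.001, 0.002]
```

Request:
{"method": "servo_tool", "body": {
  "targets": [
    [[-0.0056,-0.0026,0.03],[0,0,0]],
    [[-0.0056,-0.0026,0.06],[0,0,0]],
    [[-0.0056,-0.0026,0.09],[0,0,0]],
    [[-0.0056,-0.0026,0.11],[0,0,0]],
    [[-0.0056,-0.0026,0.125],[0,0,0]],
    [[-0.0056,-0.0026,0.135],[0,0,0]],
    [[-0.0056,-0.0026,0.144],[0,0,0]],
    [[-0.0056,-0.0026,0.148],[0,0,0]],
    [[-0.0056,-0.0026,0.148],[0,0,0]],
    [[-0.0056,-0.0026,0.148],[0,0,0]]
  ]
}}

```text
time_s: 10.25
position: [0.5385, 0.1906, 0.0339]
tcp_rot: [[0.366, 0.931, 0.001], [0.931, -0.366, 0.0], [0.001, 0.001, -1.0]]
force: [-0.9, 0.2, -2.0]
opening: 0.629
```

Still hanging free (-2 N, the jar's weight). Lower gently to contact.

Request:
{"method": "servo_tool", "body": {
  "targets": [
    [[0,0,0.001],[0,0,0]],
    [[0,0,0.002],[0,0,0]],
    [[0,0,0.002],[0,0,0]]
  ]
}}

```text
time_s: 10.62
position: [0.538, 0.1905, 0.0315]
tcp_rot: [[0.366, 0.931, -0.0], [0.931, -0.366, -0.0], [-0.0, -0.0, -1.0]]
force: [0.6, -0.1, -0.7]
opening: 0.632
```

Request:
{"method": "servo_tool", "body": {
  "targets": [
    [[0,0,0.001],[0,0,0]],
    [[0,0,0.0015],[0,0,0]],
    [[0,0,0.0015],[0,0,0]]
  ]
}}

```text
time_s: 11.0
position: [0.538, 0.1905, 0.03]
tcp_rot: [[0.366, 0.931, -0.0], [0.931, -0.366, 0.0], [-0.0, -0.0, -1.0]]
force: [-0.6, -0.6, -1.2]
opening: 0.63
```

Request:
{"method": "servo_tool", "body": {
  "targets": [
    [[0,0,0],[0,0,0]],
    [[0,0,0],[0,0,0]],
    [[0,0,0],[0,0,0]],
    [[0,0,0],[0,0,0]]
  ],
  "gripper": 0.087
}}

```text
time_s: 11.5
position: [0.5382, 0.1905, 0.0301]
tcp_rot: [[0.366, 0.931, 0.0], [0.931, -0.366, 0.0], [0.0, 0.0, -1.0]]
force: [-0.3, -0.1, -0.1]
opening: 0.97
```

Request:
{"method": "servo_tool", "body": {
  "targets": [
    [[0,0,-0.03],[0,0,0]],
    [[0,0,-0.08],[0,0,0]],
    [[0,0,-0.14],[0,0,0]],
    [[-0.05,0,-0.15],[0,0,0]],
    [[-0.1,0,-0.15],[0,0,0]],
    [[-0.13,0,-0.15],[0,0,0]],
    [[-0.13,0,-0.15],[0,0,0]],
    [[-0.13,0,-0.15],[0,0,0]]
  ]
}}

```text
time_s: 12.5
position: [0.491, 0.0699, 0.1801]
tcp_rot: [[0.367, 0.93, 0.001], [0.93, -0.367, 0.0], [0.001, 0.001, -1.0]]
force: [0.1, -0.6, -0.2]
opening: 0.999
```

```bash
python3 - <<'E'
from h import *
s,c=snap('wrist','w5'); print(s['position'],s['force'],s['opening'],s['joint_positions'].round(1))
print(proj('w5',[[.491,.072,.124],[.5416,.1976,.087]]))
a=c['pixels'][20:290,190:440]; cv2.imwrite('pics/c7.png',cv2.resize(a,None,fx=2.2,fy=2.2,interpolation=cv2.INTER_CUBIC))
E
```

```text
[0.49096796 0.0699122  0.18012855] [ 0.09955782 -0.60470992 -0.17057599] 0.9985884513094876 [ -4.9  20.8 100.7   0.   58.4  16.6]
[[313.71809322 199.4437512 ]
 [314.71417524  48.47182722]]
```

View pics/c7.png

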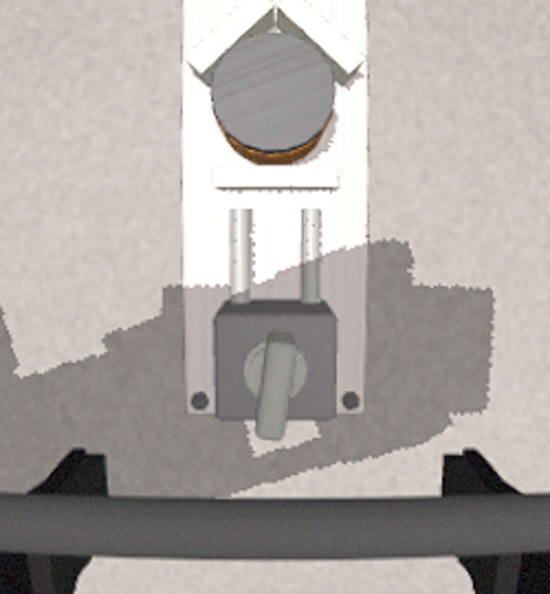

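The wrist view shows the jar upright at (273,92) between jaw and vee. The wing's top face is centred near (276,391), close to the predicted (272,395), and leans about 5° right. Next I'll compute the wing pose.

```bash
python3 - <<'E'
from h import *
f=lambda x,y,z:at('w5',190+x/2.2-.25,20+y/2.2-.25,z)
for q in((266,346),(293,346),(257,435),(288,438),(276,391)): print(f(*q,.124).round(4))
a=(f(266,346,.124)+f(293,346,.124))/2;b=(f(257,435,.124)+f(288,438,.124))/2
d=a-b;print('wing dir',np.degrees(np.arctan2(d[1],d[0])),np.linalg.norm(d)); print('washer',f(275,370,.085)); print('jar',f(273,92,.087),'nest ~ .5416 .1976')
d=f(262,435,.124)-f(272,335,.124);print(np.degrees(np.arctan2(d[1],d[0])))
E
```

```text
[0.4957 0.0909 0.124 ]
[0.5052 0.0871 0.124 ]
[0.4794 0.0594 0.124 ]
[0.4902 0.0538 0.124 ]
[0.4928 0.0731 0.124 ]
wing dir 64.20166927737613 0.036007451279343454
washer [0.49248341 0.07310535 0.085     ]
jar [0.53610103 0.18588685 0.087     ] nest ~ .5416 .1976
-117.24506850570002
```

```bash
python3 -c "
from h import *
go([.4925,.0731,.16],153.5)"
```

```text
from [0.491  0.0702 0.18  ] t 12.55 shift [0.0032, 0.0003, 0.02] turn [0.001, 0.001, -3.054]
```

Request:
{"method": "servo_tool", "body": {
  "targets": [
    [[0.003,0,0.0],[0,0,-0.17]],
    [[0.003,0,0.0],[0,0,-0.34]],
    [[0.003,0,0.0],[0,0,-0.51]],
    [[0.003,0,0.0],[0,0,-0.68]],
    [[0.003,0,0],[0,0,-0.85]],
    [[0.003,0,0],[0,0,-1.02]],
    [[0.003,0,0],[0,0,-1.19]],
    [[0.003,0,0],[0,0,-1.36]],
    [[0.003,0,0],[0,0,-1.53]],
    [[0.003,0,0],[0,0,-1.7]],
    [[0.003,0,0],[0,0,-1.87]],
    [[0.003,0,0],[0,0,-2.04]]
  ]
}}

```text
time_s: 14.05
position: [0.492, 0.0736, 0.1798]
tcp_rot: [[-0.995, -0.102, 0.0], [-0.102, 0.995, 0.0], [-0.0, 0.0, -1.0]]
force: [-1.3, -0.9, -0.4]
opening: 1.001
```

Request:
{"method": "servo_tool", "body": {
  "targets": [
    [[0,0,0],[0,0,-0.17]],
    [[0,0,0],[0,0,-0.34]],
    [[0,0,0],[0,0,-0.51]],
    [[0,0,0],[0,0,-0.68]],
    [[0,0,0],[0,0,-0.85]],
    [[0,0,0],[0,0,-1.014]],
    [[0,0,0],[0,0,-1.014]],
    [[0,0,0],[0,0,-1.014]]
  ]
}}

```text
time_s: 15.05
position: [0.4917, 0.073, 0.1798]
tcp_rot: [[-0.447, -0.894, 0.0], [-0.894, 0.447, 0.0], [-0.0, 0.0, -1.0]]
force: [0.6, 0.2, -0.8]
opening: 1.0
```

```bash
python3 -c "
from h import *
print(telemetry.read_state()['joint_positions'].round(1));go([.4925,.0731,.072],153.5)"
```

```text
[  -4.5   20.9  100.6    0.    58.5 -157.9]
from [0.4917 0.073  0.1798] t 15.05 shift [-0.0004, -0.0006, 0.1078] turn [0.0, 0.0, -0.001]
```

Request:
{"method": "servo_tool", "body": {
  "targets": [
    [[0,-0.0005,0.03],[0,0,0]],
    [[0,-0.0005,0.06],[0,0,0]],
    [[0,-0.0005,0.08],[0,0,0]],
    [[0,-0.0005,0.095],[0,0,0]],
    [[0,-0.0005,0.106],[0,0,0]],
    [[0,-0.0005,0.106],[0,0,0]],
    [[0,-0.0005,0.106],[0,0,0]]
  ]
}}

```text
time_s: 15.92
position: [0.4925, 0.0721, 0.0744]
tcp_rot: [[-0.447, -0.895, 0.001], [-0.895, 0.447, -0.0], [-0.0, -0.001, -1.0]]
force: [-0.4, 0.6, -0.2]
opening: 0.999
```

Request:
{"method": "servo_tool", "body": {
  "targets": [
    [[0,0,0],[0,0,0]],
    [[0,0,0],[0,0,0]],
    [[0,0,0],[0,0,0]],
    [[0,0,0],[0,0,0]],
    [[0,0,0],[0,0,0]],
    [[0,0,0],[0,0,0]],
    [[0,0,0],[0,0,0]],
    [[0,0,0],[0,0,0]]
  ],
  "gripper": 0.0
}}

```text
time_s: 16.92
position: [0.492, 0.0721, 0.0739]
tcp_rot: [[-0.446, -0.895, -0.0], [-0.895, 0.446, 0.0], [0.0, 0.0, -1.0]]
force: [0.5, 0.2, 0.1]
opening: 0.172
```

```bash
python3 -c "
from h import *
s=telemetry.read_state();print({k:np.round(s[k],3).tolist() for k in('position','joint_positions','force','moment','opening')})
go([.4925,.0731,.072],153.5)"
```

```text
{'position': [0.492, 0.072, 0.074], 'joint_positions': [-4.561, 30.744, 106.19, 0.001, 43.071, -158.057], 'force': [0.505, 0.183, 0.074], 'moment': [0.129, -0.041, 0.045], 'opening': 0.172}
from [0.492  0.0721 0.0739] t 16.925 shift [-0.0011, -0.0, 0.0019] turn [0.0, -0.0, -0.0]
```

Request:
{"method": "servo_tool", "body": {
  "targets": [
    [[0,0,0],[0,0,0]],
    [[0,0,0],[0,0,0]],
    [[0,0,0],[0,0,0]]
  ]
}}

```text
time_s: 17.3
position: [0.4923, 0.0719, 0.074]
tcp_rot: [[-0.446, -0.895, 0.001], [-0.895, 0.446, -0.0], [0.0, -0.001, -1.0]]
force: [0.2, -1.7, -0.4]
opening: 0.133
```

```bash
python3 - <<'E'
from h import *
s,c=snap('wrist','w6');print({k:np.round(s[k],3).tolist() for k in('position','force','moment','opening')})
a=c['pixels'][130:330,220:410]; b=snap('scene','s6')[1]['pixels'][140:280,280:400]
d=snap('side','d6')[1]['pixels'][150:260,250:350]
cv2.imwrite('pics/c8.png',np.hstack([cv2.resize(i,(int(i.shape[1]*340/i.shape[0]),340),interpolation=cv2.INTER_CUBIC) for i in(a,d)]+[] ))
E
```

```text
{'position': [0.492, 0.072, 0.074], 'force': [0.17, -1.722, -0.383], 'moment': [-0.121, -0.221, 0.031], 'opening': 0.133}
```

View pics/c8.png

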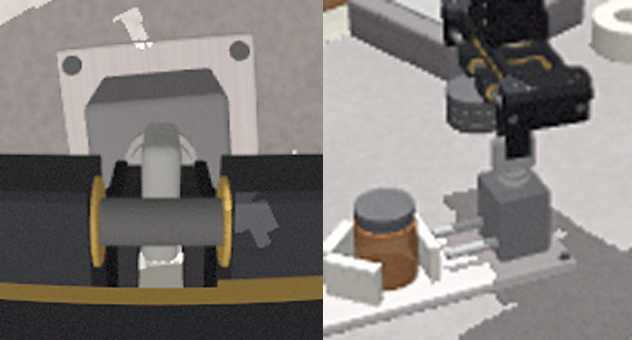

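The opening has settled at 11.6 mm, so the wing is gripped square, and the side view shows the jar upright. Now turn clockwise (+z of the tool, which points down); the screw is at about 1.66 rad.

Request:
{"method": "servo_tool", "body": {
  "targets": [
    [[0,0,0],[0,0,0.12]],
    [[0,0,0],[0,0,0.29]],
    [[0,0,0],[0,0,0.46]],
    [[0,0,0],[0,0,0.63]],
    [[0,0,0],[0,0,0.8]],
    [[0,0,0],[0,0,0.97]],
    [[0,0,0],[0,0,1.14]],
    [[0,0,0],[0,0,1.31]],
    [[0,0,0],[0,0,1.48]],
    [[0,0,0],[0,0,1.65]],
    [[0,0,0],[0,0,1.82]],
    [[0,0,0],[0,0,2.0]]
  ]
}}

```text
time_s: 18.95
position: [0.4922, 0.0722, 0.074]
tcp_rot: [[-0.624, 0.782, 0.001], [0.782, 0.624, 0.0], [-0.0, 0.0, -1.0]]
force: [1.2, -0.8, 0.1]
opening: 0.131
```

Request:
{"method": "servo_tool", "body": {
  "targets": [
    [[0,0,0],[0,0,0]],
    [[0,0,0],[0,0,0.1]],
    [[0,0,0],[0,0,0.2]],
    [[0,0,0],[0,0,0.3]],
    [[0,0,0],[0,0,0.38]],
    [[0,0,0],[0,0,0.38]]
  ]
}}

```text
time_s: 19.7
position: [0.4923, 0.0723, 0.074]
tcp_rot: [[-0.299, 0.954, 0.001], [0.954, 0.299, -0.0], [-0.0, 0.001, -1.0]]
force: [1.8, 0.3, -2.5]
opening: 0.134
```

```bash
cat >> h.py <<'E'
def st():
    s=telemetry.read_state();R=s['tcp_rot'];yaw=np.degrees(np.arctan2(R[1,1],R[0,1]))
    print({k:np.round(s[k],3).tolist() for k in('position','force','moment','opening','time_s')},'J6',s['joint_positions'][5].round(2),s['tau'][5].round(3),'theta',np.radians(90-yaw+180-21.6).round(3))
E
python3 -c "
from h import *
st()"
```

```text
{'position': [0.492, 0.072, 0.074], 'force': [1.767, 0.264, -2.478], 'moment': [0.054, -0.379, 0.379], 'opening': 0.134, 'time_s': 19.7} J6 -21.94 0.516 theta 4.032
```

Request:
{"method": "servo_tool", "body": {
  "targets": [
    [[0,0,0],[0,0,0.04]],
    [[0,0,0],[0,0,0.08]],
    [[0,0,0],[0,0,0.08]],
    [[0,0,0],[0,0,0.08]]
  ]
}}

```text
time_s: 20.2
position: [0.4923, 0.0723, 0.074]
tcp_rot: [[-0.22, 0.976, 0.001], [0.976, 0.22, 0.0], [0.0, 0.001, -1.0]]
force: [1.5, 2.4, -1.7]
opening: 0.136
```

```bash
python3 -c "
from h import *
st()"
```

```text
{'position': [0.492, 0.072, 0.074], 'force': [1.55, 2.371, -1.696], 'moment': [0.29, -0.464, 0.664], 'opening': 0.136, 'time_s': 20.2} J6 -17.25 0.637 theta 4.114
```

Request:
{"method": "servo_tool", "body": {
  "targets": [
    [[0,0,0],[0,0,0.04]],
    [[0,0,0],[0,0,0.08]],
    [[0,0,0],[0,0,0.08]],
    [[0,0,0],[0,0,0.08]]
  ]
}}

```text
time_s: 20.7
position: [0.4922, 0.0725, 0.074]
tcp_rot: [[-0.14, 0.99, 0.001], [0.99, 0.14, 0.0], [0.0, 0.001, -1.0]]
force: [3.2, 3.6, -1.2]
opening: 0.143
```

```bash
python3 -c "
from h import *
st();snap('side','d7')
a=cv2.imread('pics/d7.png')[150:260,240:350];b=snap('scene','s7')[1]['pixels'][150:290,290:400]
cv2.imwrite('pics/c9.png',np.hstack([cv2.resize(a,(400,400),interpolation=2),cv2.resize(b,(314,400),interpolation=2)]))"
```

```text
{'position': [0.492, 0.072, 0.074], 'force': [3.212, 3.55, -1.233], 'moment': [0.664, -0.568, 0.754], 'opening': 0.143, 'time_s': 20.7} J6 -12.61 0.763 theta 4.195
```

View pics/c9.png

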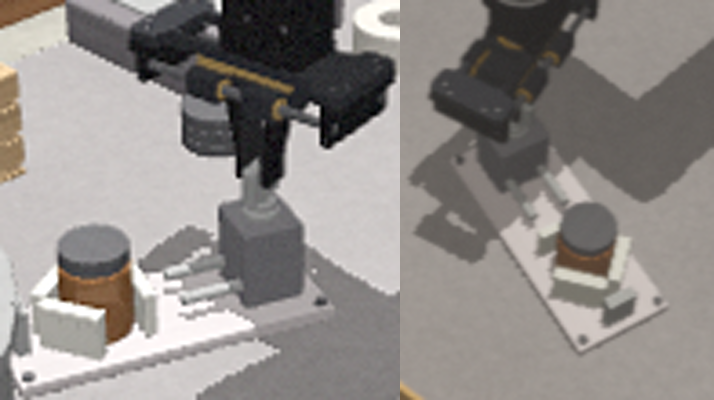

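The views show the jar pressed into the vee, with the jaw against it at side crop (145,300). Torque rose to about 0.75 N m at an angle near 4.2, so the screw is seated. Back off to about 2.43 rad.

Request:
{"method": "servo_tool", "body": {
  "targets": [
    [[0,0,0],[0,0,-0.1]],
    [[0,0,0],[0,0,-0.27]],
    [[0,0,0],[0,0,-0.44]],
    [[0,0,0],[0,0,-0.61]],
    [[0,0,0],[0,0,-0.78]],
    [[0,0,0],[0,0,-0.95]],
    [[0,0,0],[0,0,-1.12]],
    [[0,0,0],[0,0,-1.29]],
    [[0,0,0],[0,0,-1.46]],
    [[0,0,0],[0,0,-1.6]],
    [[0,0,0],[0,0,-1.7]],
    [[0,0,0],[0,0,-1.765]]
  ]
}}

```text
time_s: 22.3
position: [0.4918, 0.0718, 0.074]
tcp_rot: [[-0.945, -0.326, -0.0], [-0.326, 0.945, 0.0], [0.0, 0.001, -1.0]]
force: [1.7, 1.4, -0.7]
opening: 0.135
```

Request:
{"method": "servo_tool", "body": {
  "targets": [
    [[0,0,0],[0,0,0]],
    [[0,0,0],[0,0,0]],
    [[0,0,0],[0,0,0]],
    [[0,0,0],[0,0,0]]
  ]
}}

```text
time_s: 22.8
position: [0.4918, 0.0718, 0.074]
tcp_rot: [[-0.945, -0.327, -0.0], [-0.327, 0.945, -0.0], [0.0, -0.0, -1.0]]
force: [0.8, -1.1, 0.1]
opening: 0.133
```

```bash
python3 -c "
from h import *
st();snap('side','d8')
a=cv2.imread('pics/d8.png')[150:260,240:350];b=snap('scene','s8')[1]['pixels'][150:290,290:400]
cv2.imwrite('pics/c10.png',np.hstack([cv2.resize(a,(400,400),interpolation=2),cv2.resize(b,(314,400),interpolation=2)]))"
```

```text
{'position': [0.492, 0.072, 0.074], 'force': [0.801, -1.102, 0.104], 'moment': [-0.033, -0.232, -0.024], 'opening': 0.133, 'time_s': 22.8} J6 -113.62 0.013 theta 2.432
```

```bash
python3 -c "
from h import *
# lid top in scene crop c9 at ~(588,228)
for n in('s7','s8'):
    g=cv2.imread(f'pics/{n}.png')[215:252,340:372].astype(np.float32); 
    if n=='s7': t=g
print('jar shift px s7->s8', cv2.phaseCorrelate(t.mean(2),g.mean(2)))
u=290+(588-400)*110/314; v=150+228*140/400; print(u,v,at('s8',u,v,.087))
st(); order.hand_in()"
```

```text
jar shift px s7->s8 ((-0.2850297445442749, -0.08289476733694912), 0.6249516010284424)
355.859872611465 229.8 [0.54474942 0.19969311 0.087     ]
{'position': [0.492, 0.072, 0.074], 'force': [1.273, -1.222, -0.39], 'moment': [-0.091, -0.193, 0.019], 'opening': 0.132, 'time_s': 22.9} J6 -113.63 0.007 theta 2.432
the job is handed in; nothing more can be done
```

I stood the squat jar in the vee and seated it with the thumbscrew. I then backed the screw off to about 2.43 rad and handed the job in at 22.9 s, still gripping the wing.

- **Seating:** I stopped turning at about 4.2 rad, where the torque had risen to about 0.75 N m, just short of the 4.25 dead stop. The camera views showed the jar pressed home with the jaw against it. The grip began to twist slightly on the wing there, so the screw may have been a few hundredths of a radian behind the gripper.
- **Final state:** The gripper is still and holds the wing at an opening of about 11.5 mm, against a 12 mm wing. The residual torque is close to zero, so the jaw should be clear of the jar. The jar did not visibly move during the back-off (about 0.3 px), and the scene camera puts it about 4 mm from the estimated nest.

**What failed or disagreed:**
- **First grasp:** It closed above the lid because the visible fingertips end about 27 mm short of the reported tool point. I regrasped 30 mm lower.
- **Jar position at release:** The arm's pose said about 5 mm short of the nest, while an oblique wrist view said about 13 mm. Both are inside the 20 mm limit.
- **Last picture:** The picture limit blocked it, so the final check used image numbers only.

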